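# Clamp an ice pick in the sloping filing stand

## Task

Get the ice pick ready for sharpening: lay it, without dropping it, in the two vee blocks of the sloping filing stand, point uphill and its butt hard up against the foot stop. Then push the toggle clamp's lever down past its centre until it snaps over and the rubber tip grips the handle. Leave the other things on the bench where they are.

Things in the scene. Friction and masses are not known exactly. Their poses are not given: they have to be found in the camera images.
- ice_pick: ice pick, 200 mm long, 0.2 to 0.3 kg, lying on the bench: plain aluminium handle, octagonal, 26 mm across flats and 125 mm long, then a 9 mm dark collar and a bare round steel spike (7 mm thick, 66 mm long) ending in a point. Origin: under the middle of the handle's length, on the face that lies on the bench; the handle's axis runs 13 mm above it. x points along the tool from butt to point, z up
- pick_mid (a point): on the axis of the ice pick's handle, at the middle of the handle's length (the place to grip it; the balance point is within 8 mm)
- pick_butt (a point): centre of the flat butt end of the ice pick's handle, 62.5 mm from pick_mid
- bed: plywood top board of the filing stand (which is screwed to the bench), 160 mm along the slope, 240 mm wide, rising away from the robot at 30 degrees. x points up the slope, y across it to the left (towards the clamp), z square out of the board. Origin: on the board's surface under the middle of the cradled handle, 66 mm over the bench
- vee_low (a point): bottom of the lower vee block's groove, at its middle; bed x = -44 mm, 17.6 mm off the board. Both hardwood blocks have 90 degree vees along the bed's x, are 24 mm long in x, 60 mm wide and 38 mm high, the vee's mouth 41 mm wide; between them lie 64 mm of open space for the fingers. Axes as the bed
- vee_high (a point): the same on the upper vee block, bed x = +44 mm
- clamp_base (a point): middle of the clamp's flange, 43 mm off the board at bed y = 127 mm, on a riser block (56 mm in x, 92 mm in y). While the clamp is open its arm stands up behind the cradle's left side, at bed y = 65 to 125 mm, x within 12 mm, to 180 mm off the board
- cradle (a point): where the middle of the handle (pick_mid) comes to lie: 36 mm off the board, midway between the vee blocks; axes as the bed
- foot_stop (a point): uphill face of the foot stop (a wooden cleat 60 mm wide, 48 mm high), at the point that the centre of the butt must meet: 62.5 mm downhill of cradle; axes as the bed
- lever_pivot (a point): pivot of the toggle clamp's lever, 159 mm to the left of the cradle's centre line (bed y) and 72 mm off the board; the lever turns about the bed's x axis
- lever_grip (a point): on the lever's black plastic grip, middle of the face that is pushed (the face turned to the cradle while open, to the top when closed); 110 mm out from the pivot. y points along the lever away from the pivot, z out of that face, x is the pivot's axis. The grip is 80 mm long (its end 135 mm from the pivot), 22 mm wide and 16 mm thick
- toggle_lever (a joint): angle of the lever, rad. At 0 it is open, 1.56 rad (89 degrees) up from the bed's y; it grows as the lever swings left, away from the cradle, and down. Beyond about 0.4 it tends to fall on by its own weight until the arm's tip meets the handle (about 1.2); from there to the dead centre at 1.49 the grip takes some 3 to 6 N, then the lever snaps by itself to its stop at 1.60
- rubber_tip: sprung rubber tip (22 mm across) at the end of the hold-down arm; it comes down on the middle of the handle
- buckle: bystander: blue plastic snowshoe binding buckle, 75 x 46 x 20 mm
- wood_block: bystander: plain wooden block, 120 x 70 x 45 mm
- canister: bystander: steel canister with a twist cap, 80 mm across, 131 mm high
- mill_file: bystander: flat file with a wooden handle, 250 mm long, origin under its middle
- boot_brush: bystander: wooden boot brush, 150 x 52 x 44 mm
- wax_tin: bystander: flat round aluminium wax tin, 75 mm across, 27 mm high
Things that resemble listed ones, but are neither listed nor needed, are in the scene too. Leave any green or red look-alike of the ice_pick alone.

How it is judged:
By the outcome, as a careful person would: the job done as asked, in the order asked, and still so for the second after the job is handed in, with the robot touching nothing.
It also fails if it takes over 56 s, if anything falls off the work surface, if the arm or the gripper's body presses on something with over 40 N, if the wrist force passes 120 N, or if a joint passes its speed limit or range.

## Robot

A 6-joint arm with a two-finger parallel gripper is mounted at the origin on the work surface. World frame = base frame: x ahead of the robot, y to its left, z up, the work surface at z = 0. Lengths are in m, angles in rad, forces in N, time in s.
With the tool pointing down it reaches from about 0.325 to 1 m from the base axis. Payload 5.1 kg.
Tool frame: the origin (TCP) lies at the very end of the fingers, on their centre line; the grasp point (between the pads) lies 19 mm behind it; z points along the fingers, y is the direction in which the jaws open and shut (so a half turn about z gives the same grasp; the last joint's range is limited). The gripper opens to 85 mm and grips with 20 to 120 N. Pads are 22 mm wide; open, the fingers measure 114 mm over their backs; the gripper's body (76 mm by 85 mm) begins 54 mm behind the grasp point. The pads swing forward as they close: fully open they stand 13 mm farther back than shut.
Start: joints at [1.258, 0.124, 1.65, -0, 1.367, -0.083], TCP at [0.148, 0.633, 0.231] pointing down, gripper open.
Joint ranges: [-2.61, 2.61], [-1.02, 2.33], [0.03, 2.71], [-1.35, 4.49], [0.32, 2.68], [-2.91, 2.91]. Speed limits (rad/s): [2.57, 2.57, 3.14, 3.14, 3.14, 3.14].

## Interface

Orientations are given as a unit quaternion [w, x, y, z].
In Python, from station import * gives the robot as it stands.
- The arm moves only by the tool play_rows, never from a script. Its argument "series" is one flat list of numbers, 6 for each row, row after row: the shift along the tool's x, y, z in cm, then the turn, a rotation vector about the tool's x, y, z in rad. In form: [x, y, z, rx, ry, rz, x, y, z, rx, ry, rz, ...]. A call has 1 to 20 rows; each row is the pose to reach, as a shift and turn from the pose commanded when the call began, along the tool's axes at that moment; what a row does not reach only later rows make up. A row lasts 1/12 s, in which the tool goes at most 41.7 mm and 7.16 degrees, less where a joint would pass 70% of its speed; a pose out of reach is approached as far as the arm can. A call with a gripper value outside its range is refused whole. "gripper" is the opening, from -1 (shut) to 1 (fully open), set as the call begins (left out, the last holds). The fingers move at their own pace and stop on an object; "newtons" is the grip in N (left out, the last holds). Time passes only in rows, so rows that repeat a pose let the fingers close. It gives the time, the measured TCP pose, the force and the opening at its end, in the units of the state.
- state(): the state, without advancing time (a new reading comes with each control period).
- capture(name): name is "scene" or "top"; returns the picture (384x512x3 uint8, red, green, blue); there is no depth.
- camera_info(name): a dict with "camera_matrix" (3x3 intrinsics, pixels), "k1" (the pictures are not rectified: a ray, as slopes to the right and down, at radius r is drawn at 1 + k1 r^2 times it, then the intrinsics apply), "position" and "rotation" of the camera in the world. Camera axes: x right, y up, looking along -z (the intrinsics and any distortion apply to the point x, -y, -z); pixel columns grow to the right and rows downward; lengths in m; the calibration is good to about 2 mm. A picture is of the moment at which its call begins. camera_info takes no time and is no camera call.
- finish_job(): hands the job in, once; it reports no verdict.
The state is a dict: "clock": time; "q": joint angles; "qd": joint speeds; "joint_efforts": joint torques, N m; "position": TCP position; "orientation": TCP orientation; "wrist_force": force on the tool from outside, world axes, zero at the start; "torque": the same for the moment, N m; "opening": opening from 0.0 (shut) to 1.0 (fully open).
Only numpy, scipy, OpenCV 4.12 (cv2) and the standard library are available. Lean on these libraries where they do the work, as an engineer would, in place of code of your own. Each camera call takes 0.05 s, during which the arm holds its last target. There are 200 camera calls.

## Working session

There is one attempt and no reset: what is moved stays moved. The work goes in short steps, Python scripts to look and compute and a tool call to move; the robot and the scene stay as the last step left them, time stands still between calls to the robot, and variables do not carry over. Pictures are saved under pics/ and viewed, about 8 in all and at most 12, crops included, and the job is handed in when it is done.

Besides the shell and the picture viewer there is one more tool, called as name(argument=value, ...), one argument or row to a line, values as JSON. play_rows: Moves the arm, as the interface text tells. Its arguments: {"type":"object","properties":{"series":{"type":"array","items":{"type":"number"}},"gripper":{"type":"number"},"newtons":{"type":"number"}},"required":["series"]}

```bash
mkdir -p pics
python3 - <<'E'
from station import *
import cv2, numpy as np
for n in("scene","top"):
    cv2.imwrite(f"pics/{n}0.png",cv2.cvtColor(capture(n),cv2.COLOR_RGB2BGR))
    c=camera_info(n); print(n,{k:np.round(v,4).tolist() for k,v in c.items() if k!='name'})
print(state())
E
```

```text
scene {'camera_matrix': [[473.2746, 0.0, 262.6218], [0.0, 473.2746, 190.258], [0.0, 0.0, 1.0]], 'k1': -0.124, 'position': [1.4041, -0.6403, 1.4435], 'rotation': [0.8165, 0.3014, 0.1618, 0.465]}
top {'camera_matrix': [[351.5406, 0.0, 247.5975], [0.0, 351.5406, 189.9654], [0.0, 0.0, 1.0]], 'k1': -0.0234, 'position': [0.4017, -0.0725, 1.0753], 'rotation': [0.7152, 0.0447, -0.0339, -0.6966]}
{'clock': 0.1, 'q': array([ 1.25839895e+00,  1.24461879e-01,  1.65153772e+00,  3.03213817e-05,
        1.36749415e+00, -8.26142076e-02]), 'qd': array([-8.83923059e-04, -4.32625169e-03, -3.58216408e-03, -2.16944237e-04,
       -6.49110680e-05,  1.11843696e-03]), 'joint_efforts': array([ 4.02080686e-04, -4.24935544e+01, -3.66651285e+01, -5.25294342e-05,
        3.96846139e-03,  7.58984726e-06]), 'position': array([0.14790817, 0.63238426, 0.23016154]), 'orientation': array([-2.01078143e-04,  1.14641989e-01,  9.93406418e-01, -9.29158730e-04]), 'wrist_force': array([-0.40589857, -0.3945207 , -0.27173778]), 'torque': array([-0.03545538, -0.0176924 ,  0.05207987]), 'opening': 0.9945902243273124}
```

View pics/scene0.png

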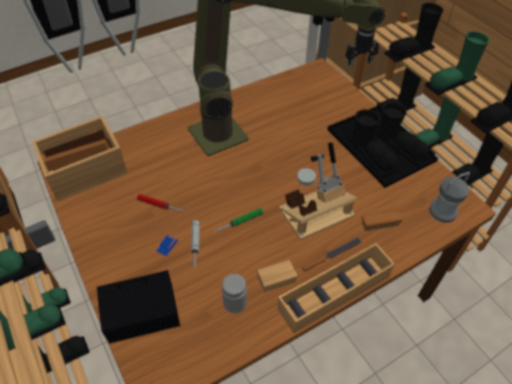

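View pics/top0.png

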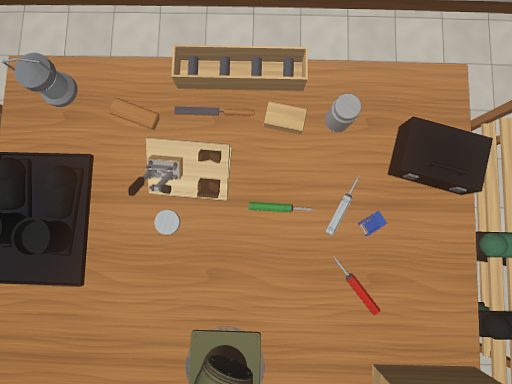

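The top view shows the silver pick with its butt near (331,232) and its point near (358,178). The stand is at (147–230, 140–200), and its dark vee blocks are at (209,156) and (208,187). I'll zoom in with one composite.

```bash
cat > h.py <<'E'
import numpy as np, cv2
from scipy.spatial.transform import Rotation as R
from station import *
def rot(q): return R.from_quat(np.r_[q[1:],q[0]]).as_matrix()
def cam(n):
    c=camera_info(n); return np.array(c["camera_matrix"]),c["k1"],np.array(c["position"]),rot(np.array(c["rotation"]))
def project(n,P):
    K,k,p,M=cam(n); d=(np.atleast_2d(P)-p)@M; s=np.c_[d[:,0]/-d[:,2],-d[:,1]/-d[:,2]]
    s=s*(1+k*(s**2).sum(1,keepdims=True)); return s*[K[0,0],K[1,1]]+K[:2,2]
def ray(n,uv):
    K,k,p,M=cam(n)
    s=cv2.undistortPoints(np.array(uv,float).reshape(-1,1,2),K,np.array([k,0,0,0.]))[:,0]
    return p,np.c_[s[:,0],-s[:,1],-np.ones(len(s))]@M.T
def onz(n,uv,z):
    p,d=ray(n,uv); return p+d*((z-p[2])/d[:,2])[:,None]
def tri(uvs,uvt):
    out=[]
    for a,b in zip(uvs,uvt):
        A=np.zeros((3,3));B=np.zeros(3)
        for n,u in(("scene",a),("top",b)):
            p,d=ray(n,[u]);d=d[0]/np.linalg.norm(d[0]);Q=np.eye(3)-np.outer(d,d);A+=Q;B+=Q@p
        out.append(np.linalg.solve(A,B))
    return np.array(out)
E
python3 - <<'E'
import cv2,numpy as np
s=cv2.imread('pics/scene0.png');t=cv2.imread('pics/top0.png')
f=lambda im,x,y,w,h,k:cv2.resize(im[y:y+h,x:x+w],None,fx=k,fy=k,interpolation=cv2.INTER_CUBIC)
c=np.zeros((600,800,3),np.uint8)
a=f(t,125,130,114,80,4); c[:320,:456]=a          # top stand x4 origin 125,130
b=f(s,270,135,86,100,4); c[:400,456:800]=b       # scene stand x4 origin 270,135
d=f(t,315,170,60,70,4); c[320:600,:240]=d        # top pick
e=f(s,180,212,30,50,4); c[320:520,250:370]=e
cv2.imwrite('pics/comp.png',c)
E
```

```text
(no output)
```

View pics/comp.png

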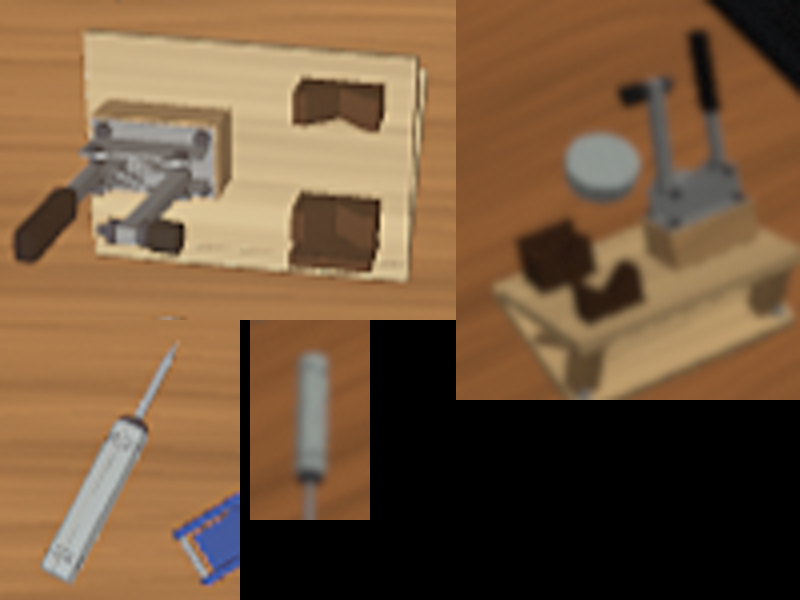

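The composite shows the board corners clearly in both views: top crop (83,32), (417,57), (408,280), (96,252). It also shows both vee blocks, the pick's outline and its tip at (178,343).

```bash
cat > m.py <<'E'
from h import *
from scipy.optimize import least_squares
c2=lambda P,ox,oy,cx,cy:(np.array(P,float)-[cx,cy]+.5)/4-.5+[ox,oy]
T=c2([(83,32),(417,57),(408,280),(96,252)],125,130,0,0)   # top: HL,HR,LR,LL  (L= +y)
S=c2([(795,258),(590,348),(495,287)],270,135,456,0)        # scene: HL,HR,LR
def bedR(yaw): return R.from_euler('zy',[yaw,-np.pi/6]).as_matrix()
def pts(v): 
    x,y,yaw,x0,y0=v
    L=np.array([(x0+.08,y0+.12,0),(x0+.08,y0-.12,0),(x0-.08,y0-.12,0),(x0-.08,y0+.12,0)])
    return L@bedR(yaw).T+[x,y,.066]
def res(v):
    P=pts(v); return np.r_[(project("top",P)-T).ravel(),(project("scene",P[:3])-S).ravel(),(v[3]-0)*300,(v[4]-.065)*100]
E
python3 - <<'E'
from m import *
f=least_squares(res,[.6,.25,0,0,.065]); print(f.x.round(4),f.fun.round(2))
v=f.x
# pick, z=.013
p=c2([(58,574),(133,422),(178,343),(43,568),(73,580),(120,418),(147,430)],315,170,0,320)
P=onz("top",p,.013); print(P.round(4))
d=P[2]-P[0];print("len",np.linalg.norm(P[2]-P[0]),np.linalg.norm(P[1]-P[0]),"yaw",np.arctan2(d[1],d[0]))
ps=c2([(314,352),(312,478)],180,212,250,320);print(onz("scene",ps,[.013,.013]).round(4) if 0 else onz("scene",ps,.013).round(4))
# overlay
Rb=bedR(v[2]);o=np.array([v[0],v[1],.066])
W=lambda L:np.atleast_2d(L)@Rb.T+o
def poly(x0):
    pr=[(-.03,0),(-.03,.038),(-.0205,.038),(0,.0176),(.0205,.038),(.03,.038),(.03,0)]
    return [W([(x,a,b) for a,b in pr]) for x in(x0-.012,x0+.012)]
out=[]
for n,ox,oy in(("top",125,120),("scene",270,135)):
    im=cv2.imread(f'pics/{n}0.png')[oy:oy+100,ox:ox+100];im=cv2.resize(im,None,fx=4,fy=4,interpolation=cv2.INTER_CUBIC)
    dr=lambda P,col:cv2.polylines(im,[np.round(((project(n,P)-[ox,oy])+.5)*4-.5).astype(int)],True,col,1)
    for x0 in(-.044,.044):
        for q in poly(x0): dr(q,(0,255,0))
    dr(pts(v),(255,0,0)); dr(W([(-.0625,a,b) for a,b in((-.03,0),(-.03,.048),(.03,.048),(.03,0))]),(0,0,255))
    dr(W([(a,b,.043) for a,b in((-.028,.081),(.028,.081),(.028,.173),(-.028,.173))]),(255,0,255))
    dr(W([(0,.159,.072),(0,.159+.135*np.cos(1.56),.072+.135*np.sin(1.56))]),(0,255,255))
    out.append(im)
cv2.imwrite('pics/ov.png',np.hstack(out))
E
```

```text
[ 0.5739  0.0588 -0.046  -0.0039  0.0634] [-0.44  1.48  0.56  0.88  0.58 -3.56 -0.83 -1.95  0.99 -3.95 -3.19 -0.71
  0.31  0.88 -1.18 -0.16]
[[ 0.3964 -0.3022  0.013 ]
 [ 0.5122 -0.3587  0.013 ]
 [ 0.5736 -0.3933  0.013 ]
 [ 0.4005 -0.291   0.013 ]
 [ 0.3922 -0.3134  0.013 ]
 [ 0.515  -0.3489  0.013 ]
 [ 0.5064 -0.3693  0.013 ]]
len 0.19927166034310903 0.12888291962636905 yaw -0.4748376408481739
[[ 0.3835 -0.2934  0.013 ]
 [ 0.5085 -0.3562  0.013 ]]
```

View pics/ov.png

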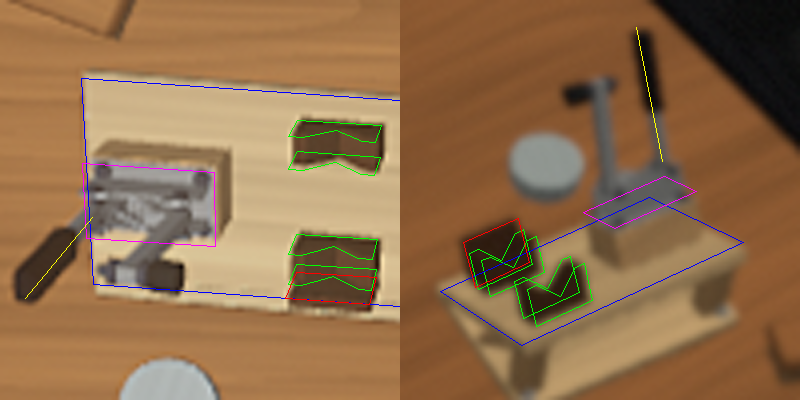

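The overlay shows the fitted vee blocks and stop within about 2–3 px (at 4x) of the dark blocks in both views. The riser sits a bit uphill, but the lever line matches. I'll refine on the block corners and compute the first moves.

```bash
cat > g.py <<'E'
from m import *
Tb=c2([(300,80),(383,83),(381,131),(293,124),(296,195),(380,198)],125,130,0,0)
L=np.array([(.056,.03,.038),(.056,-.03,.038),(.032,-.03,.038),(.032,.03,.038),(-.032,.03,.038),(-.032,-.03,.038)])
fb=least_squares(lambda v:(project("top",L@bedR(v[2]).T+[v[0],v[1],.066])-Tb).ravel(),[.574,.059,-.046])
b=fb.x; RB=bedR(b[2]); OB=np.array([b[0],b[1],.066])
bed=lambda *l:OB+RB@np.array(l)
RT=np.c_[-RB[:,0],RB[:,1],-RB[:,2]]   # tool over bed
def Rdown(u): return np.array([[-np.cos(u),-np.sin(u),0],[-np.sin(u),np.cos(u),0],[0,0,-1]]).T@np.eye(3) if 0 else np.c_[[-np.cos(u),-np.sin(u),0],[-np.sin(u),np.cos(u),0],[0,0,-1]]
def chain(*tg):
    s=state();p=s["position"];M=rot(s["orientation"])
    for P,Q in tg:
        print("row cm",((np.array(P)-p)@M*100).round(2),"rv",R.from_matrix(M.T@Q).as_rotvec().round(3))
    print("at",p.round(4),"bed",((p-OB)@RB*1000).round(1),"F",s["wrist_force"].round(1),"Fbed",(s["wrist_force"]@RB).round(1),"op",round(s["opening"],3),"t",s["clock"])
E
python3 - <<'E'
from g import *
print(b.round(4),fb.fun.round(2))
D=Rdown(-.468)
chain(([.42,.15,.36],D),([.4505,-.3295,.12],D),([.4505,-.3295,.003],D))
E
```

```text
[ 0.5838  0.0537 -0.0424] [-0.94  0.5   0.03  1.14  0.28 -2.6   0.77 -2.23 -0.05  1.32 -0.09  1.91]
row cm [-37.48 -40.8  -12.91] rv [-0.002  0.     0.238]
row cm [-51.37 -86.75  11.17] rv [-0.002  0.     0.238]
row cm [-51.38 -86.72  22.87] rv [-0.002  0.     0.238]
at [0.1479 0.6324 0.2302] bed [-319.7  565.7  360.1] F [-0.4 -0.4 -0.3] Fbed [-0.5 -0.4 -0. ] op 0.995 t 0.1
```

```bash
sed -i 's/(.056,.03,.038),(.056,-.03,.038)/(.056,.03,0),(.056,-.03,0)/; s/(-.032,.03,.038),(-.032,-.03,.038)\]/(-.032,.03,0),(-.032,-.03,0)]/' g.py
python3 - <<'E'
from g import *
print(b.round(4),fb.fun.round(2))
chain()
E
```

```text
[ 0.5752  0.0566 -0.0496] [ 0.09 -0.6   0.32  0.14 -0.79  0.48 -0.32  0.7   0.74 -0.73  0.01 -0.04]
at [0.1479 0.6324 0.2302] bed [-316.2  560.8  355.8] F [-0.4 -0.4 -0.3] Fbed [-0.5 -0.4 -0. ] op 0.995 t 0.1
```

play_rows(
  series=[-37.5,-40.8,-12.9,0,0,0.238,-37.5,-40.8,-12.9,0,0,0.238,-37.5,-40.8,-12.9,0,0,0.238,-37.5,-40.8,-12.9,0,0,0.238,-37.5,-40.8,-12.9,0,0,0.238,-37.5,-40.8,-12.9,0,0,0.238,-37.5,-40.8,-12.9,0,0,0.238,-37.5,-40.8,-12.9,0,0,0.238,-37.5,-40.8,-12.9,0,0,0.238,-37.5,-40.8,-12.9,0,0,0.238,-37.5,-40.8,-12.9,0,0,0.238,-37.5,-40.8,-12.9,0,0,0.238,-37.5,-40.8,-12.9,0,0,0.238,-37.5,-40.8,-12.9,0,0,0.238,-37.5,-40.8,-12.9,0,0,0.238,-37.5,-40.8,-12.9,0,0,0.238],
  gripper=0.18,
  newtons=50,
)

```text
clock: 1.43
position: [0.4207, 0.1491, 0.3602]
orientation: [-0.0, 0.233, 0.972, 0.0]
wrist_force: [0.5, 0.3, 0.4]
opening: 0.592
```

Run:
```python
from g import *
D=Rdown(-.468)
chain(([.4505,-.3295,.10],D),([.4505,-.3295,.003],D))
```

```text
row cm [-24.38 -41.3   26.01] rv [ 0.    -0.    -0.003]
row cm [-24.39 -41.3   35.71] rv [ 0.    -0.    -0.003]
at [0.4207 0.1491 0.3602] bed [  8.7  93.1 332.1] F [0.5 0.3 0.4] Fbed [0.6 0.3 0.1] op 0.592 t 1.4333
```

play_rows(
  series=[-24.4,-41.3,26,0,0,0,-24.4,-41.3,26,0,0,0,-24.4,-41.3,26,0,0,0,-24.4,-41.3,26,0,0,0,-24.4,-41.3,26,0,0,0,-24.4,-41.3,26,0,0,0,-24.4,-41.3,26,0,0,0,-24.4,-41.3,26,0,0,0,-24.4,-41.3,26,0,0,0,-24.4,-41.3,26,0,0,0,-24.4,-41.3,26,0,0,0,-24.4,-41.3,26,0,0,0,-24.4,-41.3,26,0,0,0,-24.4,-41.3,26,0,0,0,-24.4,-41.3,26,0,0,0,-24.4,-41.3,26,0,0,0],
)

```text
clock: 2.77
position: [0.452, -0.327, 0.0996]
orientation: [-0.001, 0.231, 0.973, 0.001]
wrist_force: [0.5, 0.3, 0.2]
opening: 0.593
```

Run:
```python
from g import *
chain(([.4505,-.3295,.003],Rdown(-.468)))
t=capture("top");s=capture("scene")
a=cv2.resize(t[150:260,290:400],None,fx=4,fy=4);b=cv2.resize(s[190:280,150:240],(440,440))
cv2.imwrite("pics/h1.png",cv2.cvtColor(np.hstack([a[:,:400],b[:,:400]]),cv2.COLOR_RGB2BGR))
```

```text
row cm [ 0.   -0.3   9.66] rv [ 0.001 -0.002  0.001]
at [ 0.452  -0.327   0.0996] bed [ -70.8 -387.6   90.7] F [0.5 0.3 0.2] Fbed [ 0.5  0.4 -0.1] op 0.593 t 2.7667
```

View pics/h1.png

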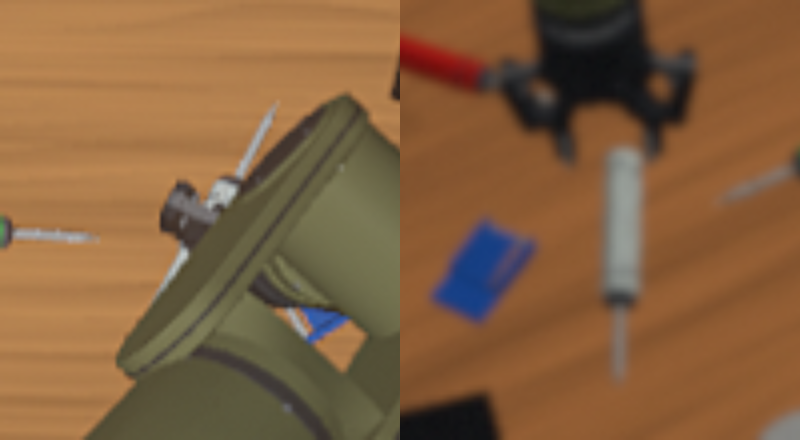

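The fingers straddle the handle, and the buckle and the red look-alike are clear. Descend, close and lift.

play_rows(
  series=[0,-0.1,5,0,0,0,0,-0.1,8,0,0,0,0,-0.1,9,0,0,0,0,-0.1,9.6,0,0,0,0,-0.1,9.6,0,0,0,0,-0.1,9.6,0,0,0,0,-0.1,9.6,0,0,0],
)

```text
clock: 3.45
position: [0.4531, -0.3305, 0.0071]
orientation: [0.002, 0.232, 0.973, -0.001]
wrist_force: [0.0, 0.4, 0.5]
opening: 0.588
```

play_rows(
  series=[0,0,0,0,0,0,0,0,0,0,0,0,0,0,0,0,0,0,0,0,0,0,0,0,0,0,0,0,0,0,0,0,0,0,0,0,0,0,0,0,0,0,0,0,0,0,0,0],
  gripper=-1,
  newtons=60,
)

```text
clock: 4.12
position: [0.4526, -0.3302, 0.0063]
orientation: [0.001, 0.232, 0.973, -0.001]
wrist_force: [-0.2, 1.7, 7.1]
opening: 0.286
```

play_rows(
  series=[0,0,-1,0,0,0,0,0,-3,0,0,0,0,0,-7,0,0,0,0,0,-11,0,0,0,0,0,-15,0,0,0,0,0,-19,0,0,0,0,0,-22,0,0,0,0,0,-22,0,0,0,0,0,-22,0,0,0],
)

```text
clock: 4.87
position: [0.452, -0.33, 0.2272]
orientation: [0.002, 0.232, 0.973, -0.001]
wrist_force: [-0.1, -0.3, -3.2]
opening: 0.285
```

Run:
```python
from g import *
chain((bed(.008,0,.026+.12),RT),(bed(.008,0,.026+.015),RT),(bed(.008,0,.026),RT))
```

```text
row cm [12.34 37.05  2.97] rv [-0.137 -0.505 -0.408]
row cm [ 7.69 39.43 12.08] rv [-0.137 -0.505 -0.408]
row cm [ 7.03 39.77 13.38] rv [-0.137 -0.505 -0.408]
at [ 0.452  -0.33    0.2272] bed [  -6.9 -387.4  201.2] F [-0.1 -0.3 -3.2] Fbed [-1.7 -0.4 -2.7] op 0.285 t 4.8667
```

play_rows(
  series=[12.3,37,3,-0.137,-0.505,-0.408,12.3,37,3,-0.137,-0.505,-0.408,12.3,37,3,-0.137,-0.505,-0.408,12.3,37,3,-0.137,-0.505,-0.408,12.3,37,3,-0.137,-0.505,-0.408,12.3,37,3,-0.137,-0.505,-0.408,12.3,37,3,-0.137,-0.505,-0.408,12.3,37,3,-0.137,-0.505,-0.408,12.3,37,3,-0.137,-0.505,-0.408,12.3,37,3,-0.137,-0.505,-0.408,12.3,37,3,-0.137,-0.505,-0.408,12.3,37,3,-0.137,-0.505,-0.408,12.3,37,3,-0.137,-0.505,-0.408,12.3,37,3,-0.137,-0.505,-0.408,12.3,37,3,-0.137,-0.505,-0.408,12.3,37,3,-0.137,-0.505,-0.408],
)

```text
clock: 6.2
position: [0.5084, 0.0552, 0.1942]
orientation: [0.257, 0.025, 0.966, 0.008]
wrist_force: [-0.0, -0.4, -2.3]
opening: 0.282
```

Run:
```python
from g import *
chain((bed(.008,0,.026+.12),RT),(bed(.008,0,.026+.02),RT))
t=capture("top");s=capture("scene")
a=cv2.resize(t[110:210,135:235],None,fx=4,fy=4,interpolation=cv2.INTER_CUBIC);b=cv2.resize(s[125:225,260:360],None,fx=4,fy=4,interpolation=cv2.INTER_CUBIC)
cv2.imwrite("pics/h2.png",cv2.cvtColor(np.hstack([a,b]),cv2.COLOR_RGB2BGR))
```

```text
row cm [-0.17  0.11 -0.16] rv [ 0.002 -0.004 -0.003]
row cm [-0.21  0.09  9.84] rv [ 0.002 -0.004 -0.003]
at [0.5084 0.0552 0.1942] bed [  6.3  -1.1 144.4] F [-0.  -0.4 -2.3] Fbed [-1.1 -0.5 -2. ] op 0.282 t 6.2
```

View pics/h2.png

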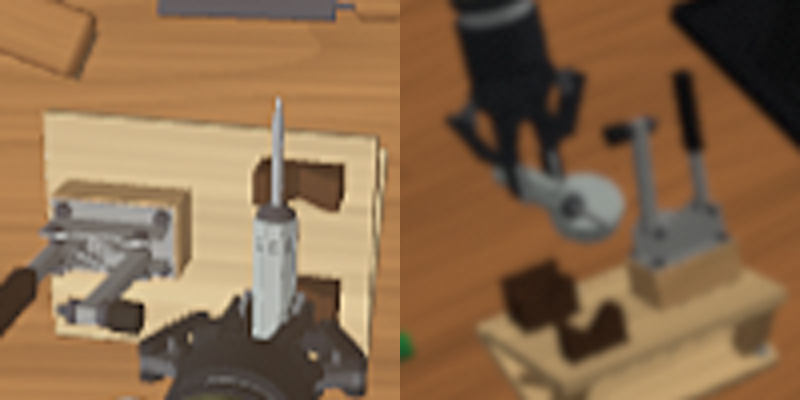

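The pick is held over the cradle with its point uphill. In the top crop the tip is at (278,100) and the collar's rear edge at (276,218). I'll check the in-hand offset from these.

Run:
```python
from g import *
s=state();p=s["position"];l=(p-OB)@RB
# cast tip & collar-front rays onto the plane bed z = l_z+h
uv=(np.array([(278,99),(276,207),(276,219)],float)+.5)/4-.5+[135,110]
o,d=ray("top",uv)
for h in(.004,.0067,.010):
    zb=l[2]+h; k=(zb-(o-OB)@RB[:,2])/(d@RB[:,2]); Q=(o+d*k[:,None]-OB)@RB
    print(h,((Q-l)*1000).round(1).tolist())
```

```text
0.004 [[133.5, -1.1, 4.0], [65.8, -1.1, 4.0], [58.1, -1.2, 4.0]]
0.0067 [[134.2, -1.5, 6.7], [66.8, -1.4, 6.7], [59.0, -1.6, 6.7]]
0.01 [[135.1, -1.9, 10.0], [68.0, -1.9, 10.0], [60.2, -2.0, 10.0]]
```

play_rows(
  series=[-0.2,0.1,3,0,0,0,-0.2,0.1,6,0,0,0,-0.2,0.1,8,0,0,0,-0.2,0.1,9,0,0,0,-0.2,0.1,9.2,0,0,0,-0.2,0.1,9.2,0,0,0],
)

```text
clock: 6.8
position: [0.5556, 0.0572, 0.1146]
orientation: [0.256, 0.025, 0.966, 0.008]
wrist_force: [-0.1, -0.5, -2.3]
opening: 0.287
```

Run:
```python
from g import *
chain((bed(.008,.001,.033),RT),(bed(.008,.001,.028),RT))
```

```text
row cm [-0.08 -0.    1.89] rv [ 0.002 -0.006 -0.002]
row cm [-0.09 -0.    2.39] rv [ 0.002 -0.006 -0.002]
at [0.5556 0.0572 0.1146] bed [ 7.3  1.  51.9] F [-0.1 -0.5 -2.3] Fbed [-1.2 -0.6 -1.9] op 0.287 t 6.8
```

play_rows(
  series=[-0.1,0,0.6,0,-0.006,0,-0.1,0,1.2,0,-0.006,0,-0.1,0,1.6,0,-0.006,0,-0.1,0,1.9,0,-0.006,0,-0.1,0,1.9,0,-0.006,0,-0.1,0,1.9,0,-0.006,0],
)

```text
clock: 7.3
position: [0.5662, 0.0576, 0.0994]
orientation: [0.26, 0.024, 0.965, 0.008]
wrist_force: [-0.0, -0.2, -2.0]
opening: 0.282
```

Run:
```python
from g import *
chain((bed(.008,.001,.029),RT))
```

```text
row cm [ 0.08 -0.04  0.45] rv [ 0.003  0.002 -0.001]
at [0.5662 0.0576 0.0994] bed [ 8.8  1.4 33.5] F [-0.  -0.2 -2. ] Fbed [-1.  -0.2 -1.7] op 0.282 t 7.3
```

play_rows(
  series=[0,0,0.1,0,0,0,0,0,0.2,0,0,0,0,0,0.3,0,0,0,0,0,0.3,0,0,0,0,0,0.3,0,0,0],
)

```text
clock: 7.72
position: [0.5677, 0.0575, 0.0969]
orientation: [0.26, 0.024, 0.965, 0.008]
wrist_force: [0.7, -0.0, -1.4]
opening: 0.284
```

Run:
```python
from g import *
chain()
```

```text
at [0.5677 0.0575 0.0969] bed [ 8.8  1.4 30.5] F [ 0.7 -0.  -1.4] Fbed [-0.  -0.  -1.6] op 0.284 t 7.7167
```

play_rows(
  series=[0,0,0.1,0,0,0,0,0,0.1,0,0,0,0,0,0.2,0,0,0,0,0,0.2,0,0,0,0,0,0.2,0,0,0],
)

```text
clock: 8.13
position: [0.5685, 0.0574, 0.0956]
orientation: [0.259, 0.024, 0.965, 0.008]
wrist_force: [-7.1, -1.7, 4.9]
opening: 0.283
```

Run:
```python
from g import *
chain()
```

```text
at [0.5685 0.0574 0.0956] bed [ 8.9  1.2 29. ] F [-7.1 -1.7  4.9] Fbed [-3.6 -1.9  7.8] op 0.283 t 8.1333
```

Vee contact came at TCP 29 mm off the board, as expected. Ease off slightly and slide downhill (tool +x).

play_rows(
  series=[0,0,-0.08,0,0,0,0.1,0,-0.08,0,0,0,0.2,0,-0.08,0,0,0,0.3,0,-0.08,0,0,0,0.35,0,-0.08,0,0,0,0.35,0,-0.08,0,0,0],
)

```text
clock: 8.63
position: [0.5652, 0.0577, 0.094]
orientation: [0.26, 0.024, 0.965, 0.008]
wrist_force: [-0.1, 0.4, -1.4]
opening: 0.28
```

Run:
```python
from g import *
chain()
```

```text
at [0.5652 0.0577 0.094 ] bed [ 5.3  1.4 29.3] F [-0.1  0.4 -1.4] Fbed [-0.8  0.3 -1.1] op 0.28 t 8.6333
```

play_rows(
  series=[0.1,0,0.02,0,0,0,0.2,0,0.02,0,0,0,0.25,0,0.02,0,0,0,0.25,0,0.02,0,0,0],
)

```text
clock: 8.97
position: [0.5633, 0.0578, 0.0928]
orientation: [0.26, 0.024, 0.965, 0.008]
wrist_force: [0.7, -2.2, -0.7]
opening: 0.286
```

Run:
```python
from g import *
chain()
```

```text
at [0.5633 0.0578 0.0928] bed [ 3.   1.4 29.2] F [ 0.7 -2.2 -0.7] Fbed [ 0.4 -2.2 -1. ] op 0.286 t 8.9667
```

play_rows(
  series=[0.1,-0.03,0.02,0,0,0,0.2,-0.03,0.02,0,0,0,0.2,-0.03,0.02,0,0,0,0.2,-0.03,0.02,0,0,0],
)

```text
clock: 9.3
position: [0.563, 0.0577, 0.093]
orientation: [0.261, 0.024, 0.965, 0.008]
wrist_force: [6.1, 0.1, -0.0]
opening: 0.284
```

Run:
```python
from g import *
chain()
```

```text
at [0.563  0.0577 0.093 ] bed [ 2.8  1.3 29.5] F [ 6.1  0.1 -0. ] Fbed [ 5.3  0.4 -3. ] op 0.284 t 9.3
```

The butt has met the stop (5 N at TCP x = 2.8 mm). Seat it down a little more, then release with a partial opening.

play_rows(
  series=[0.05,0,0.1,0,0,0,0.05,0,0.12,0,0,0,0.05,0,0.12,0,0,0],
)

```text
clock: 9.55
position: [0.5632, 0.0577, 0.0925]
orientation: [0.261, 0.024, 0.965, 0.008]
wrist_force: [-2.6, -0.8, 7.9]
opening: 0.287
```

Run:
```python
from g import *
chain()
```

```text
at [0.5632 0.0577 0.0925] bed [ 2.8  1.3 29. ] F [-2.6 -0.8  7.9] Fbed [ 1.7 -0.7  8.1] op 0.287 t 9.55
```

play_rows(
  series=[0.1,0,-0.03,0,0,0,0.1,0,-0.03,0,0,0,0.1,0,-0.03,0,0,0],
)

```text
clock: 9.8
position: [0.5631, 0.0577, 0.0926]
orientation: [0.263, 0.024, 0.965, 0.008]
wrist_force: [5.5, -0.3, 3.3]
opening: 0.286
```

play_rows(
  series=[0,0,0,0,0,0,0,0,0,0,0,0,0,0,0,0,0,0,0,0,0,0,0,0,0,0,0,0,0,0,0,0,0,0,0,0],
  gripper=0.1,
)

```text
clock: 10.3
position: [0.5602, 0.0578, 0.0894]
orientation: [0.259, 0.024, 0.966, 0.008]
wrist_force: [-0.3, -0.4, -0.4]
opening: 0.551
```

Run:
```python
from g import *
chain((bed(.003,0,.26),RT))
```

```text
row cm [ -0.45  -0.05 -23.23] rv [ 0.003  0.001 -0.001]
at [0.5602 0.0578 0.0894] bed [-1.3  1.1 27.7] F [-0.3 -0.4 -0.4] Fbed [-0.5 -0.4 -0.2] op 0.551 t 10.3
```

play_rows(
  series=[0,0,-1,0,0,0,0,0,-3,0,0,0,0,0,-6,0,0,0,0,0,-10,0,0,0,0,0,-14,0,0,0,0,0,-18,0,0,0,0,0,-20.5,0,0,0,0,0,-20.5,0,0,0,0,0,-20.5,0,0,0],
)

```text
clock: 11.05
position: [0.4582, 0.0573, 0.2696]
orientation: [0.262, 0.024, 0.965, 0.008]
wrist_force: [0.7, -0.6, -1.1]
opening: 0.552
```

play_rows(
  series=[0,0,0,0,0,0,0,0,0,0,0,0,0,0,0,0,0,0],
  gripper=-1,
)

```text
clock: 11.3
position: [0.4575, 0.0572, 0.2646]
orientation: [0.258, 0.024, 0.966, 0.008]
wrist_force: [0.3, -0.3, -0.7]
opening: 0.136
```

Run:
```python
from g import *
chain((bed(0,.130,.235),RT),(bed(0,.130,.188),RT),(bed(0,.165,.188),RT),(bed(0,.205,.175),RT))
t=capture("top");s=capture("scene")
a=cv2.resize(t[110:210,135:235],None,fx=4,fy=4,interpolation=cv2.INTER_CUBIC);b=cv2.resize(s[125:225,260:360],None,fx=4,fy=4,interpolation=cv2.INTER_CUBIC)
cv2.imwrite("pics/h3.png",cv2.cvtColor(np.hstack([a,b]),cv2.COLOR_RGB2BGR))
for n,(ox,oy) in(("top",(135,110)),("scene",(260,125))):
    print(n,(project(n,[bed(-.0625,0,.036),bed(.0625,0,.036),bed(.1375,0,.036)])-[ox,oy])*4+1.5)
```

```text
row cm [-0.25 12.95 -0.38] rv [ 0.002 -0.003 -0.002]
row cm [-0.26 12.94  4.32] rv [ 0.002 -0.003 -0.002]
row cm [-0.26 16.44  4.33] rv [ 0.002 -0.003 -0.002]
row cm [-0.25 20.44  5.64] rv [ 0.002 -0.003 -0.002]
at [0.4575 0.0572 0.2646] bed [ -2.7   0.5 230.9] F [ 0.3 -0.3 -0.7] Fbed [-0.  -0.3 -0.7] op 0.136 t 11.3
top [[292.32597458 332.49229857]
 [296.10597421 166.97790532]
 [298.62096071  59.29582064]]
scene [[132.51502838 282.76916568]
 [198.19877107 322.22287811]
 [241.75742197 348.39874431]]
```

View pics/h3.png

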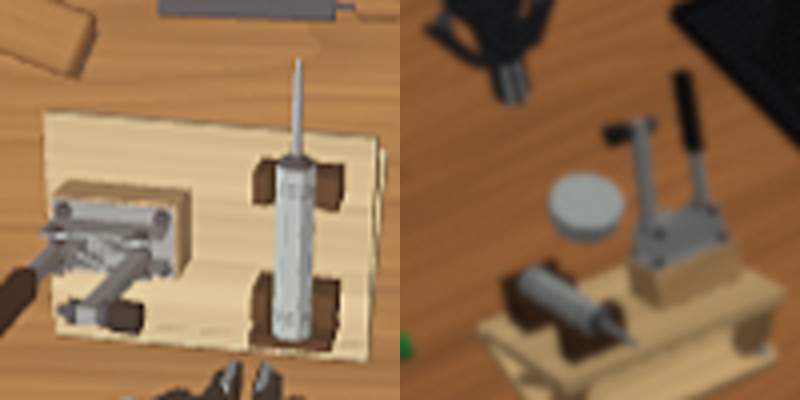

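The pick lies in both vees. Its tip at (298,59) in the top crop matches the predicted cradled position (298.6,59.3). Now the lever.

play_rows(
  series=[-0.2,4,-0.4,0,0,0,-0.2,8,-0.4,0,0,0,-0.2,11,-0.4,0,0,0,-0.2,12.8,-0.4,0,0,0,-0.2,12.8,-0.4,0,0,0,-0.2,12.8,2,0,0,0,-0.2,12.8,4,0,0,0,-0.2,12.8,4.3,0,0,0,-0.2,12.8,4.3,0,0,0],
)

```text
clock: 12.15
position: [0.486, 0.184, 0.232]
orientation: [0.257, 0.025, 0.966, 0.007]
wrist_force: [-0.8, -1.0, -0.0]
opening: 0.001
```

Run:
```python
from g import *
chain((bed(0,.165,.187),RT),(bed(0,.185,.180),RT),(bed(0,.205,.172),RT))
```

```text
row cm [-0.06  3.75  0.14] rv [ 0.    -0.003 -0.002]
row cm [-0.05  5.75  0.84] rv [ 0.    -0.003 -0.002]
row cm [-0.05  7.74  1.64] rv [ 0.    -0.003 -0.002]
at [0.486 0.184 0.232] bed [ -0.6 127.5 188.4] F [-0.8 -1.  -0. ] Fbed [-0.7 -1.1  0.4] op 0.001 t 12.15
```

Push left gently, about 5–7 mm per row.

play_rows(
  series=[0,0.6,0,0,0,0,0,1.2,0,0,0,0,0,1.8,0,0,0,0,0,2.4,0,0,0,0,0,3.0,0.1,0,0,0,0,3.6,0.2,0,0,0,0,4.0,0.3,0,0,0,0,4.0,0.3,0,0,0],
)

```text
clock: 12.82
position: [0.4898, 0.226, 0.2329]
orientation: [0.259, 0.024, 0.965, 0.008]
wrist_force: [0.5, 0.3, 0.0]
opening: 0.001
```

Run:
```python
from g import *
chain((bed(0,.205,.172),RT))
```

```text
row cm [0.11 3.53 1.54] rv [ 0.003  0.001 -0.001]
at [0.4898 0.226  0.2329] bed [  1.1 169.7 187.3] F [0.5 0.3 0. ] Fbed [ 0.4  0.3 -0.3] op 0.001 t 12.8167
```

play_rows(
  series=[0,0.6,0.2,0,0,0,0,1.2,0.5,0,0,0,0,1.8,0.8,0,0,0,0,2.4,1.1,0,0,0,0,3.0,1.3,0,0,0,0,3.6,1.6,0,0,0,0,4.2,1.6,0,0,0,0,4.2,1.6,0,0,0],
)

```text
clock: 13.48
position: [0.4998, 0.268, 0.2202]
orientation: [0.259, 0.024, 0.965, 0.008]
wrist_force: [0.9, 0.8, 0.5]
opening: -0.001
```

Run:
```python
from g import *
chain()
t=capture("top");s=capture("scene")
a=cv2.resize(t[110:210,115:215],None,fx=4,fy=4,interpolation=cv2.INTER_CUBIC);b=cv2.resize(s[125:225,270:370],None,fx=4,fy=4,interpolation=cv2.INTER_CUBIC)
cv2.imwrite("pics/h4.png",cv2.cvtColor(np.hstack([a,b]),cv2.COLOR_RGB2BGR))
```

```text
at [0.4998 0.268  0.2202] bed [  1.2 211.8 171.3] F [0.9 0.8 0.5] Fbed [1.  0.9 0. ] op -0.001 t 13.4833
```

View pics/h4.png

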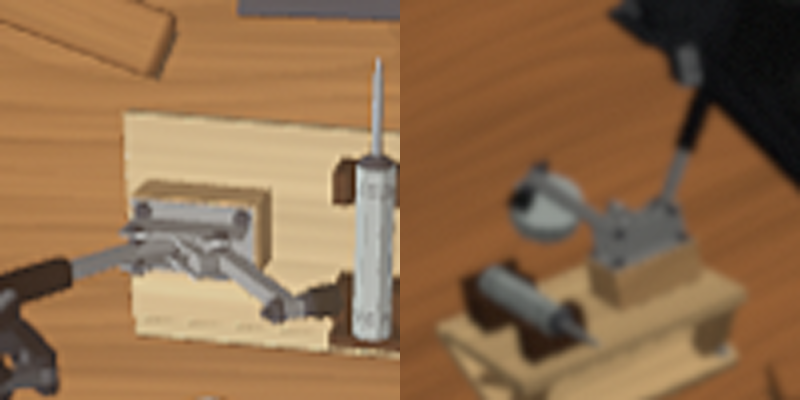

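The lever is partly over (about 0.65 rad) and still by the finger. The arm is swinging towards the handle and the pick hasn't moved. I'll keep following the lever's arc.

play_rows(
  series=[0.1,0.5,0.4,0,0,0,0.1,1.0,0.9,0,0,0,0.1,1.5,1.4,0,0,0,0.1,2.0,1.9,0,0,0,0.1,2.5,2.4,0,0,0,0.1,2.9,2.9,0,0,0,0.1,3.3,3.4,0,0,0,0.1,3.7,3.9,0,0,0,0.1,4.0,4.4,0,0,0,0.1,4.3,4.9,0,0,0,0.1,4.3,4.9,0,0,0],
)

```text
clock: 14.5
position: [0.5252, 0.3102, 0.1774]
orientation: [0.259, 0.024, 0.966, 0.007]
wrist_force: [-0.7, -0.2, -0.4]
opening: 0.003
```

Run:
```python
from g import *
chain((bed(0,.265,.088),RT),(bed(0,.267,.072),RT))
```

```text
row cm [-0.01  1.1   3.35] rv [ 0.002  0.    -0.001]
row cm [-0.01  1.29  4.95] rv [ 0.002  0.    -0.001]
at [0.5252 0.3102 0.1774] bed [-2.000e-01  2.540e+02  1.215e+02] F [-0.7 -0.2 -0.4] Fbed [-0.8 -0.3 -0. ] op 0.003 t 14.5
```

play_rows(
  series=[0,0.2,0.4,0,0,0,0,0.4,0.8,0,0,0,0,0.5,1.2,0,0,0,0,0.7,1.6,0,0,0,0,0.8,2.0,0,0,0,0,0.9,2.4,0,0,0,0,0.9,2.4,0,0,0],
)

```text
clock: 15.08
position: [0.5381, 0.3197, 0.1583]
orientation: [0.26, 0.024, 0.965, 0.008]
wrist_force: [-2.6, 1.8, 3.2]
opening: 0.003
```

Run:
```python
from g import *
chain((bed(0,.265,.088),RT),(bed(0,.267,.072),RT))
```

```text
row cm [0.09 0.14 1.05] rv [ 0.004  0.002 -0.002]
row cm [0.1  0.34 2.65] rv [ 0.004  0.002 -0.002]
at [0.5381 0.3197 0.1583] bed [  0.9 263.5  98.5] F [-2.6  1.8  3.2] Fbed [-0.8  1.8  4.1] op 0.003 t 15.0833
```

The lever is loaded at about 4 N, as expected. Push on through the dead centre.

play_rows(
  series=[0,0,0.3,0,0,0,0,0.1,0.6,0,0,0,0,0.1,0.9,0,0,0,0,0.1,1.2,0,0,0,0,0.2,1.5,0,0,0,0,0.2,1.8,0,0,0,0,0.2,1.8,0,0,0],
)

```text
clock: 15.67
position: [0.5467, 0.3204, 0.1414]
orientation: [0.259, 0.024, 0.966, 0.007]
wrist_force: [0.2, 0.9, 0.5]
opening: -0.001
```

Run:
```python
from g import *
chain()
```

```text
at [0.5467 0.3204 0.1414] bed [-2.000e-01  2.642e+02  7.950e+01] F [0.2 0.9 0.5] Fbed [0.4 0.9 0.3] op -0.001 t 15.6667
```

The force vanished at 79.5 mm off the board, so it snapped. A light touch to confirm the lever is at its stop, then retract.

play_rows(
  series=[0,0,0.2,0,0,0,0,0,0.4,0,0,0,0,0,0.6,0,0,0,0,0,0.6,0,0,0],
)

```text
clock: 16.0
position: [0.5495, 0.3205, 0.1363]
orientation: [0.259, 0.024, 0.966, 0.007]
wrist_force: [0.0, -0.0, 0.0]
opening: -0.002
```

play_rows(
  series=[0,0,-1,0,0,0,0,0,-4,0,0,0,0,0,-8,0,0,0,0,4,-12,0,0,0,0,8,-16,0,0,0,0,12,-18,0,0,0,0,15,-18,0,0,0,0,15,-18,0,0,0,0,15,-18,0,0,0],
)

```text
clock: 16.75
position: [0.4652, 0.4745, 0.301]
orientation: [0.261, 0.023, 0.965, 0.01]
wrist_force: [-0.7, -0.3, -0.3]
opening: -0.001
```

Run:
```python
from g import *
chain()
t=capture("top");s=capture("scene")
a=cv2.resize(t[110:210,115:215],None,fx=4,fy=4,interpolation=cv2.INTER_CUBIC);b=cv2.resize(s[125:225,270:370],None,fx=4,fy=4,interpolation=cv2.INTER_CUBIC)
cv2.imwrite("pics/h5.png",cv2.cvtColor(np.hstack([a,b]),cv2.COLOR_RGB2BGR))
q=[bed(-.0625,0,.036),bed(.1375,0,.036),bed(0,.159,.072),bed(0,.294,.067)]
print((project("top",q)-[115,110])*4+1.5,(project("scene",q)-[270,125])*4+401.5*np.array([1,0]))
o=cv2.cvtColor(cv2.imread("pics/top0.png"),cv2.COLOR_BGR2RGB)
d=cv2.absdiff(o,t).max(2)>40
n,_,st,_=cv2.connectedComponentsWithStats(d.astype(np.uint8)); print([x.tolist() for x in st[1:] if x[4]>15])
```

```text
at [0.4652 0.4745 0.301 ] bed [  1.4 418.5 258.5] F [-0.7 -0.3 -0.3] Fbed [-0.7 -0.3  0.1] op -0.001 t 16.75
[[372.32597458 332.49229857]
 [378.62096071  59.29582064]
 [135.17841892 254.12358595]
 [-57.99636461 237.74442892]] [[492.51502838 281.26916568]
 [601.75742197 346.89874431]
 [661.18291055 201.93772836]
 [778.30734523 155.69655037]]
[[177, 125, 37, 71, 563], [101, 164, 55, 32, 532], [157, 174, 8, 5, 17], [149, 175, 23, 19, 211], [325, 176, 34, 60, 449], [0, 191, 14, 7, 40], [0, 213, 14, 7, 64], [0, 330, 47, 54, 1342], [224, 359, 11, 20, 31], [215, 362, 15, 18, 75], [247, 367, 6, 8, 17], [253, 377, 5, 7, 21], [204, 380, 13, 4, 35]]
```

View pics/h5.png

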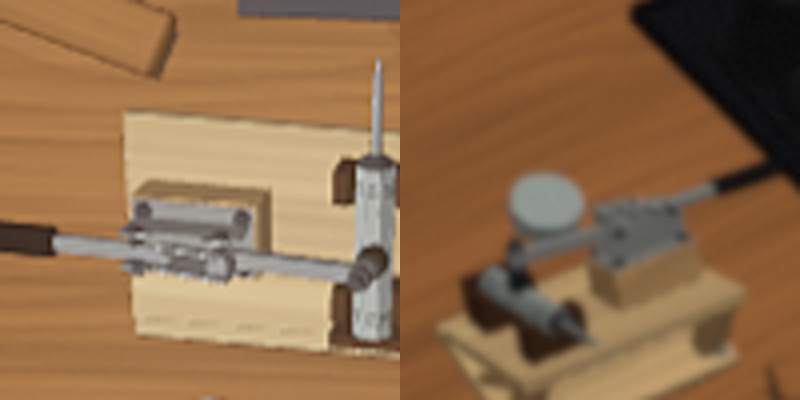

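The lever lies flat: in the scene crop its grip runs (720,187)–(775,165), on the predicted closed line. The rubber tip sits on the handle at (372,262) in the top crop. The pick's tip is still at (378,59), and the image differences are only at the pick, the clamp and the robot. Handing in.

```bash
python3 -c "
from station import *
print(finish_job())"
```

```text
the job is handed in; nothing more can be done
None
```

The ice pick is in the filing stand and clamped, and I handed the job in at about 17 s of the 56 s allowed.

- **Placing:** I gripped the pick at mid-handle and lowered it into both vees with its point uphill. I then slid it downhill until the butt met the foot stop, felt at about 5 N, and released it.
- **Clamping:** I pushed the lever left and down with the closed fingers. It took about 4 N just before the dead centre, then the force dropped to zero as it snapped over.

**Last checks**
- **Pick position:** the pick's tip showed within a pixel of its predicted cradled position after placing, and had not moved after clamping.
- **Clamp:** the pictures show the lever on its closed line and the rubber tip on the handle.
- **Other things:** comparing the top view with the first picture showed changes only at the pick, the clamp and the robot.
- **Clearance:** the robot was clear of everything and the wrist force was under 1 N.

**Less certain:** a light touch meant to feel the lever at its stop met no force. The closed position therefore rests on the snap and the pictures. When the fingers opened, the tool moved about 4 mm downhill, but the pick did not move with it.

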